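Shake cedar balls over the linen tray

TASK

Pull the linen chest's tray fully open, take the white shaker from its cork mat by its handle and shake its six cedar balls out over the tray, spread evenly, two in each of the three compartments (one of the middle pair may stray into a compartment beside it), with no ball handled by the fingers or left outside. Then stand the shaker upright back on the middle of its mat, and only after that push the tray fully shut with the balls in it. Leave the sewing tin, the wooden-lidded pot and the tape measure where they stand.

Things in the scene. Friction and masses are not known exactly. Their poses are not given: they have to be found in the camera images.
- tray (a joint): how far the chest's tray is pulled out, m: 0 = shut, 0.15 = fully open. It starts shut or up to 0.03 ajar, slides with about 2 N friction and stays where it is left.
- chest: low wooden linen chest fixed on the counter, 218 deep (x) x 288 wide (y) x 90 mm high, with one pull-out tray in its front. Origin: centre of its underside; its -x axis points out of the front, the way the tray slides, +y to the left seen from the robot.
- tray_handle (a point): centre of the straight steel bar handle of the tray: bar 10 mm thick, 120 mm long along the chest's y, 45 mm off the tray front (40 mm gap behind the bar), 63 mm above the counter, free underneath. The tray front's top is 75 mm above the counter.
- mat: thin cork mat fixed on the counter on one side (left or right) of the chest, 140 (x) x 100 (y) x 4 mm, on which the shaker stands. Origin: centre of its underside.
- shaker_grip (a point): middle of the handle rib on the shaker, a white oblong box 95 (x) x 62 (y) x 93 mm high, 0.29 kg with balls, standing on the mat. The rib stands on its flat roof (54 mm up): 22 thick (y), 70 long (x), 40 mm high. This point is in the rib's middle, 76 mm above the shaker's underside, 8 mm to +x of its underside's origin. Axes: z up, -x to the open mouth, y across.
- shaker_mouth (a point): middle of the lower lip of the shaker's mouth (56 mm wide, open to -x): 47 mm to -x of and 69 mm below the grip point, same axes. Inside are three cross grooves of two balls each. Tipped mouth down about y, the front pair rolls out past about 14 degrees of tilt, the middle pair past 26, the rear pair past 38: tilts of 20, 32, 45 release a pair each.
- bay_left (a point): floor centre of the tray's left (+y) compartment: 170 (x) x 78 mm (y), floor 18 mm above the counter; moves with the tray, axes as the chest. Above this floor the parting ribs stand 25 mm, outer walls 34, front panel 58 mm; the panel's inner face is 85 mm to -x. Fully open, the part from the panel to 45 mm behind (+x of) this point lies clear of the chest's top.
- bay_middle (a point): floor centre of the tray's middle compartment: 170 (x) x 77 mm (y), floor 18 mm above the counter; moves with the tray, axes as the chest. Above this floor the parting ribs stand 25 mm, outer walls 34, front panel 58 mm; the panel's inner face is 85 mm to -x. Fully open, the part from the panel to 45 mm behind (+x of) this point lies clear of the chest's top.
- bay_right (a point): floor centre of the tray's right (-y) compartment: 170 (x) x 78 mm (y), floor 18 mm above the counter; moves with the tray, axes as the chest. Above this floor the parting ribs stand 25 mm, outer walls 34, front panel 58 mm; the panel's inner face is 85 mm to -x. Fully open, the part from the panel to 45 mm behind (+x of) this point lies clear of the chest's top.
- ball_0_center (a point): centre of one of six cedar balls, 25 mm in diameter, 12 g; it starts in the shaker's rear groove.
- ball_1_center (a point): centre of one of six cedar balls, 25 mm in diameter, 12 g; it starts in the shaker's rear groove.
- ball_2_center (a point): centre of one of six cedar balls, 25 mm in diameter, 12 g; it starts in the shaker's middle groove.
- ball_3_center (a point): centre of one of six cedar balls, 25 mm in diameter, 12 g; it starts in the shaker's middle groove.
- ball_4_center (a point): centre of one of six cedar balls, 25 mm in diameter, 12 g; it starts in the shaker's front groove.
- ball_5_center (a point): centre of one of six cedar balls, 25 mm in diameter, 12 g; it starts in the shaker's front groove.
- sewing_tin: bystander: shut sewing tin, 105 (x) x 153 (y) x 51 mm high, a flat box on the counter on the other side of the chest from the mat. Origin: centre of its underside.
- wax_pot: bystander: round pot with a wooden lid, 91 mm wide, 53 mm high, on the right of the counter. Origin: centre of its underside.
- tape_measure: bystander: tape measure, 40 x 82 x 62 mm, to the right of the chest. Origin: centre of its underside.

How it is judged:
On the way, in this order (a step that is already met when the one before it is completed fails the run):
1. the tray is pulled open (at least 0.13 m) (value of joint tray above 0.13 m), for 0.1 s.
2. the shaker is lifted off its mat (height (world z) of shaker_grip above 0.12 m), for 0.2 s.
3. all six balls lie in the tray, at least two in the left, two in the right and one in the middle compartment, the shaker still held off the counter (x of ball_0_center in the frame of bay_middle between -0.09 and 0.09 m and x of ball_1_center in the frame of bay_middle between -0.09 and 0.09 m and x of ball_2_center in the frame of bay_middle between -0.09 and 0.09 m and x of ball_3_center in the frame of bay_middle between -0.09 and 0.09 m and x of ball_4_center in the frame of bay_middle between -0.09 and 0.09 m and x of ball_5_center in the frame of bay_middle between -0.09 and 0.09 m and y of ball_0_center in the frame of bay_middle between -0.125 and 0.125 m and y of ball_1_center in the frame of bay_middle between -0.125 and 0.125 m and y of ball_2_center in the frame of bay_middle between -0.125 and 0.125 m and y of ball_3_center in the frame of bay_middle between -0.125 and 0.125 m and y of ball_4_center in the frame of bay_middle between -0.125 and 0.125 m and y of ball_5_center in the frame of bay_middle between -0.125 and 0.125 m and z of ball_0_center in the frame of bay_middle between 0 and 0.025 m and z of ball_1_center in the frame of bay_middle between 0 and 0.025 m and z of ball_2_center in the frame of bay_middle between 0 and 0.025 m and z of ball_3_center in the frame of bay_middle between 0 and 0.025 m and z of ball_4_center in the frame of bay_middle between 0 and 0.025 m and z of ball_5_center in the frame of bay_middle between 0 and 0.025 m and y of any of ball_1_center, ball_2_center, ball_3_center, ball_4_center, ball_5_center in the frame of bay_middle above 0.0405 m and y of any of ball_0_center, ball_2_center, ball_3_center, ball_4_center, ball_5_center in the frame of bay_middle above 0.0405 m and y of any of ball_0_center, ball_1_center, ball_3_center, ball_4_center, ball_5_center in the frame of bay_middle above 0.0405 m and y of any of ball_0_center, ball_1_center, ball_2_center, ball_4_center, ball_5_center in the frame of bay_middle above 0.0405 m and y of any of ball_0_center, ball_1_center, ball_2_center, ball_3_center, ball_5_center in the frame of bay_middle above 0.0405 m and y of any of ball_0_center, ball_1_center, ball_2_center, ball_3_center, ball_4_center in the frame of bay_middle above 0.0405 m and y of any of ball_1_center, ball_2_center, ball_3_center, ball_4_center, ball_5_center in the frame of bay_middle below -0.0405 m and y of any of ball_0_center, ball_2_center, ball_3_center, ball_4_center, ball_5_center in the frame of bay_middle below -0.0405 m and y of any of ball_0_center, ball_1_center, ball_3_center, ball_4_center, ball_5_center in the frame of bay_middle below -0.0405 m and y of any of ball_0_center, ball_1_center, ball_2_center, ball_4_center, ball_5_center in the frame of bay_middle below -0.0405 m and y of any of ball_0_center, ball_1_center, ball_2_center, ball_3_center, ball_5_center in the frame of bay_middle below -0.0405 m and y of any of ball_0_center, ball_1_center, ball_2_center, ball_3_center, ball_4_center in the frame of bay_middle below -0.0405 m and (y of ball_0_center in the frame of bay_middle between -0.0405 and 0.0405 m or y of ball_1_center in the frame of bay_middle between -0.0405 and 0.0405 m or y of ball_2_center in the frame of bay_middle between -0.0405 and 0.0405 m or y of ball_3_center in the frame of bay_middle between -0.0405 and 0.0405 m or y of ball_4_center in the frame of bay_middle between -0.0405 and 0.0405 m or y of ball_5_center in the frame of bay_middle between -0.0405 and 0.0405 m) and height (world z) of shaker_grip above 0.1 m), for 0.2 s.
4. the shaker stands upright on its mat, let go, the tray still open (more than 0.08 m) (horizontal distance between shaker_grip and mat below 0.04 m and height (world z) of shaker_grip below 0.086 m and angle between shaker_grip's own z axis and vertical below 0.1 rad and contact force between the fingers and shaker below 0.1 N and value of joint tray above 0.08 m), for 0.2 s.
At the end, for the whole second after the job is handed in: The tray is shut to within 10 mm; all six balls lie in it, at least two in the left, at least two in the right and at least one in the middle compartment; the shaker stands released, upright (within 0.1 rad) and at rest on its mat, its grip point within 40 mm of the mat's centre seen from above (value of joint tray below 0.01 m and x of ball_0_center in the frame of bay_middle between -0.09 and 0.09 m and x of ball_1_center in the frame of bay_middle between -0.09 and 0.09 m and x of ball_2_center in the frame of bay_middle between -0.09 and 0.09 m and x of ball_3_center in the frame of bay_middle between -0.09 and 0.09 m and x of ball_4_center in the frame of bay_middle between -0.09 and 0.09 m and x of ball_5_center in the frame of bay_middle between -0.09 and 0.09 m and y of ball_0_center in the frame of bay_middle between -0.125 and 0.125 m and y of ball_1_center in the frame of bay_middle between -0.125 and 0.125 m and y of ball_2_center in the frame of bay_middle between -0.125 and 0.125 m and y of ball_3_center in the frame of bay_middle between -0.125 and 0.125 m and y of ball_4_center in the frame of bay_middle between -0.125 and 0.125 m and y of ball_5_center in the frame of bay_middle between -0.125 and 0.125 m and z of ball_0_center in the frame of bay_middle between 0 and 0.025 m and z of ball_1_center in the frame of bay_middle between 0 and 0.025 m and z of ball_2_center in the frame of bay_middle between 0 and 0.025 m and z of ball_3_center in the frame of bay_middle between 0 and 0.025 m and z of ball_4_center in the frame of bay_middle between 0 and 0.025 m and z of ball_5_center in the frame of bay_middle between 0 and 0.025 m and y of any of ball_1_center, ball_2_center, ball_3_center, ball_4_center, ball_5_center in the frame of bay_middle above 0.0405 m and y of any of ball_0_center, ball_2_center, ball_3_center, ball_4_center, ball_5_center in the frame of bay_middle above 0.0405 m and y of any of ball_0_center, ball_1_center, ball_3_center, ball_4_center, ball_5_center in the frame of bay_middle above 0.0405 m and y of any of ball_0_center, ball_1_center, ball_2_center, ball_4_center, ball_5_center in the frame of bay_middle above 0.0405 m and y of any of ball_0_center, ball_1_center, ball_2_center, ball_3_center, ball_5_center in the frame of bay_middle above 0.0405 m and y of any of ball_0_center, ball_1_center, ball_2_center, ball_3_center, ball_4_center in the frame of bay_middle above 0.0405 m and y of any of ball_1_center, ball_2_center, ball_3_center, ball_4_center, ball_5_center in the frame of bay_middle below -0.0405 m and y of any of ball_0_center, ball_2_center, ball_3_center, ball_4_center, ball_5_center in the frame of bay_middle below -0.0405 m and y of any of ball_0_center, ball_1_center, ball_3_center, ball_4_center, ball_5_center in the frame of bay_middle below -0.0405 m and y of any of ball_0_center, ball_1_center, ball_2_center, ball_4_center, ball_5_center in the frame of bay_middle below -0.0405 m and y of any of ball_0_center, ball_1_center, ball_2_center, ball_3_center, ball_5_center in the frame of bay_middle below -0.0405 m and y of any of ball_0_center, ball_1_center, ball_2_center, ball_3_center, ball_4_center in the frame of bay_middle below -0.0405 m and (y of ball_0_center in the frame of bay_middle between -0.0405 and 0.0405 m or y of ball_1_center in the frame of bay_middle between -0.0405 and 0.0405 m or y of ball_2_center in the frame of bay_middle between -0.0405 and 0.0405 m or y of ball_3_center in the frame of bay_middle between -0.0405 and 0.0405 m or y of ball_4_center in the frame of bay_middle between -0.0405 and 0.0405 m or y of ball_5_center in the frame of bay_middle between -0.0405 and 0.0405 m) and horizontal distance between shaker_grip and mat below 0.04 m and height (world z) of shaker_grip below 0.086 m and angle between shaker_grip's own z axis and vertical below 0.1 rad and contact force between the fingers and shaker below 0.1 N and linear speed of shaker below 0.02 m/s); the robot touches nothing.
It fails at once if a bystander is moved more than 30 mm (distance of any of sewing_tin, wax_pot, tape_measure from where it was at the start of the episode above 0.03 m).
It fails at once if the fingers push on a ball (more than 1 N) (contact force between the fingers and ball_0 above 1 N or contact force between the fingers and ball_1 above 1 N or contact force between the fingers and ball_2 above 1 N or contact force between the fingers and ball_3 above 1 N or contact force between the fingers and ball_4 above 1 N or contact force between the fingers and ball_5 above 1 N).
It also fails if it takes over 64 s, if anything falls off the work surface, if the arm or the gripper's body presses on something with over 40 N, if the wrist force passes 120 N, or if a joint passes its speed limit or range.

ROBOT

A 6-joint arm with a two-finger parallel gripper is mounted at the origin on a cart in front of the work surface, level with it; the furniture and walls round the work are solid. World frame = base frame: x ahead of the robot, y to its left, z up, the work surface at z = 0. Lengths are in m, angles in rad, forces in N, time in s.
With the tool pointing down it reaches from about 0.35 to 0.775 m from the base axis. Payload 7.3 kg.
Tool frame: the origin (TCP) lies at the centre of the arm's flange, where the gripper is bolted on; the fingertips stand 178 mm ahead of it and the grasp point (between the pads) lies 159 mm ahead of it; z points along the fingers, y is the line along which they close (so a half turn about z gives the same grasp; the last joint's range is limited). The gripper opens to 92 mm and grips with 3 to 60 N. Pads are 19 mm wide; open, the fingers measure 130 mm over their backs; the gripper's body (75 mm by 190 mm) begins 47 mm behind the grasp point.
Start: joints at [-1.391, 0.342, 1.524, -0, 1.275, -0.146], TCP at [0.168, -0.497, 0.405] pointing down, gripper open.
Joint ranges: [-2.53, 2.53], [-0.77, 2.02], [0.04, 2.7], [-1, 4.14], [0.28, 2.66], [-3.11, 3.11]. Speed limits (rad/s): [2.57, 2.57, 3.14, 3.14, 3.14, 3.14].

INTERFACE

Orientations are given as [roll, pitch, yaw] about the fixed x, y, z axes, in that order (R = Rz(yaw) Ry(pitch) Rx(roll)).
In Python, from cell import telemetry, vision, ticket gives the robot as it stands.
- The arm moves only by the shell command python3 -m crank 'ROWS' [FORCE]. ROWS is JSON, a list of rows, each a list of 5 numbers: the gripper command: -1 is shut, 1 is fully open, values between are in proportion, then the shift along the tool's x, y, z in mm, then the turn about the tool's z in rad. In form: [[fingers, dx, dy, dz, roll], ...]. A call has 1 to 12 rows; each row is the pose to reach, as a shift and turn from the pose commanded when the call began, along the tool's axes at that moment; what a row does not reach only later rows make up. A row lasts 1/12 s, in which the tool goes at most 41.7 mm and 7.16 degrees, less where a joint would pass 70% of its speed; a pose out of reach is approached as far as the arm can. A call with a gripper value outside its range is refused whole. The fingers move at their own pace and stop on an object; FORCE is the grip in N (left out, the last holds). Time passes only in rows, so rows that repeat a pose let the fingers close. It gives the time, the measured TCP pose, the force, the opening and the grip force at its end, in the units of the state.
- telemetry.observe(): the state, without advancing time (a new reading comes with each control period).
- vision.read_camera(name): name is "scene" or "top" or "wrist"; returns (picture, depth): 480x640x3 uint8, red, green, blue; 480x640 float32, m along the optical axis (not along the pixel's ray), 0 where there is no reading.
- vision.get_calibration(name): a dict with "camera_matrix" (3x3 intrinsics, pixels), "rvec" (rotation vector, rad) and "tvec" (3), from world to camera coordinates, as OpenCV has them. Camera axes: x right, y down, z forward; pixel columns grow to the right and rows downward; lengths in m; the calibration is good to about 2 mm. A picture is of the moment at which its call begins: read the wrist's pose just before it. get_calibration takes no time and is no camera call; for the wrist camera it gives the pose at the moment of the call.
- ticket.hand_in(): hands the job in; it is judged then, once.
The state is a dict: "time": time; "qpos": joint angles; "qvel": joint speeds; "joint_efforts": joint torques, N m; "tool_pos": TCP position; "tool_rot": TCP orientation; "contact_force": force on the tool from outside, world axes, zero at the start; "torque": the same for the moment, N m; "opening": finger opening in m; "grip_force": force on a finger pad.
Only numpy, scipy, OpenCV 4.12 (cv2) and the standard library are available. Lean on these libraries where they do the work, as an engineer would, in place of code of your own. Each camera call takes 0.05 s, during which the arm holds its last target. There are 200 camera calls.

## Working session

There is one attempt and no reset: what is moved stays moved. The work goes in short steps, Python scripts to look and compute and a shell command to move; the robot and the scene stay as the last step left them, time stands still between calls to the robot, and variables do not carry over. Pictures are saved under pics/ and viewed, at most 10 in all, crops included, and the job is handed in when it is done.

```bash
mkdir -p pics; cat > h.py <<'E'
import numpy as np, cv2
from cell import telemetry, vision
def grab(n):
    c=vision.get_calibration(n); p,d=vision.read_camera(n)
    K=np.array(c["camera_matrix"]);R=cv2.Rodrigues(np.array(c["rvec"],float))[0];t=np.array(c["tvec"],float).ravel()
    return p,d,K,R,t
def world(d,K,R,t):
    v,u=np.indices(d.shape); q=np.stack([(u-K[0,2])/K[0,0]*d,(v-K[1,2])/K[1,1]*d,d],-1)
    return (q-t)@R          # world points HxWx3
def proj(P,K,R,t):
    q=np.atleast_2d(P)@R.T+t; q=q@K.T; return q[:,:2]/q[:,2:]
E
python3 - <<'E'
from h import *
s=telemetry.observe(); print({k:np.round(s[k],3) for k in s})
for n in("scene","top"):
    p,d,K,R,t=grab(n); cv2.imwrite(f"pics/{n}0.png",p[...,::-1]); np.savez(f"{n}0.npz",p=p,d=d,K=K,R=R,t=t); print(n,K[0,0],-R.T@t)
E
```

```text
{'time': np.float64(0.0), 'qpos': array([-1.391,  0.343,  1.525, -0.   ,  1.275, -0.146]), 'qvel': array([-0.001, -0.   ,  0.001, -0.   ,  0.001, -0.002]), 'joint_efforts': array([-3.0000e-03, -4.3125e+01, -2.4421e+01,  7.2000e-02,  5.6000e-02,
       -0.0000e+00]), 'tool_pos': array([ 0.168, -0.497,  0.404]), 'tool_rot': array([-3.14 , -0.   ,  0.326]), 'contact_force': array([-0.032, -0.834, -0.973]), 'torque': array([ 0.005, -0.006,  0.029]), 'grip_force': np.float64(0.0), 'opening': np.float64(0.092)}
scene 563.7739082327815 [-0.14169459 -0.99414393  1.53128321]
top 588.6273605598974 [ 0.46971983 -0.0995621   1.63636472]
```

View pics/top0.png

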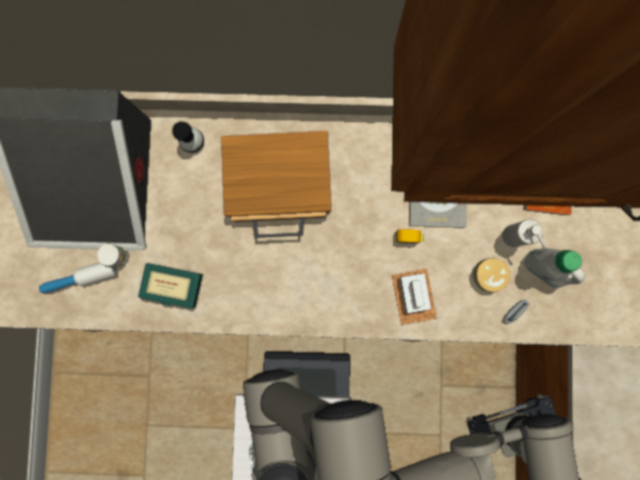

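View pics/scene0.png

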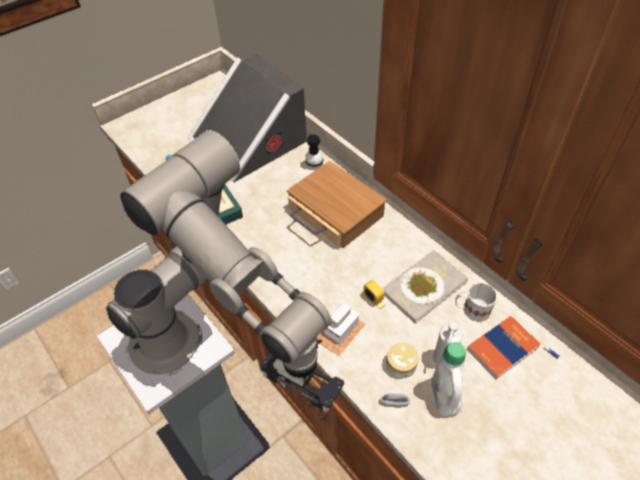

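```bash
python3 - <<'E'
from h import *
z=np.load("top0.npz"); p,d,K,R,t=[z[k] for k in "pdKRt"]; W=world(d,K,R,t)
W=np.where((d>0)[...,None],W,np.nan)
def rect(m,n):
    cs=cv2.findContours(m.astype(np.uint8),cv2.RETR_EXTERNAL,cv2.CHAIN_APPROX_NONE)[0]
    c=max(cs,key=cv2.contourArea); px=c[:,0]; P=W[px[:,1],px[:,0]]
    return c
def onplane(uv,zz):
    C=-R.T@t; r=(np.c_[uv,np.ones(len(uv))]@np.linalg.inv(K).T)@R; return C+r*((zz-C[2])/r[:,2])[:,None]
def fit(m,zz,n):
    cs=cv2.findContours(m.astype(np.uint8),cv2.RETR_EXTERNAL,cv2.CHAIN_APPROX_NONE)[0]
    c=max(cs,key=cv2.contourArea)[:,0].astype(float)
    P=onplane(c,zz)[:,:2]; r=cv2.minAreaRect((P*1000).astype(np.float32)); print(n,r,len(c))
def box(x0,x1,y0,y1):
    m=np.zeros(d.shape,bool); m[y0:y1,x0:x1]=1; return m
Z=W[...,2]
fit(box(200,350,110,235)&(Z>.082)&(Z<.1),.09,"chesttop")
g=p.astype(int).max(2)
fit(box(245,315,217,250)&(g<135)&(Z<.08),.063,"handle")
hsv=cv2.cvtColor(p,cv2.COLOR_RGB2HSV)
fit(box(385,445,262,330)&(hsv[...,1]>100),.004,"mat")
b=box(385,445,262,330)
fit(b&(Z>.08),.094,"rib z>.08"); fit(b&(Z>.045),.054,"roof+")
for y in range(272,316,5): print(y,np.round(Z[y,398:434:3]*1000).astype(float))
print("cab",np.nanmin(Z[100:190,420:600]),np.nanmin(np.where(Z>0.3,Z,np.nan)[:205,395:640]))
for u in (262,278,295): print(u,[(v,round(float(Z[v,u])*1000), int(g[v,u])) for v in range(208,244,2)])
im=cv2.resize(p[190:340,210:450],None,fx=3.3,fy=3.3,interpolation=cv2.INTER_CUBIC); cv2.imwrite("pics/c1.png",im[...,::-1])
E
```

```text
chesttop ((750.2122192382812, 60.377037048339844), (218.78945922851562, 287.10235595703125), 4.578027725219727) 372
handle ((601.461181640625, 46.47769546508789), (66.41864776611328, 186.48768615722656), 4.385223388671875) 173
mat ((434.80914306640625, -323.2318420410156), (138.90020751953125, 98.74411010742188), 12.294405937194824) 164
rib z>.08 ((444.01788330078125, -321.2769470214844), (69.51952362060547, 23.531063079833984), 11.91364860534668) 64
roof+ ((444.35418701171875, -321.6127014160156), (95.40188598632812, 63.408935546875), 11.310001373291016) 113
272 [-10.  -1.   1.   1.  -3.   2.   7.   7.   9.   6.   3.   0.]
277 [ 1.  1. 58. 53. 60. 55. 59. 66. 60.  8.  4. -3.]
282 [ 8. 36. 59. 53. 56. 96. 93. 97. 58. 53.  8.  2.]
287 [ 11.  16.  58.  62.  58. 100.  95.  99.  56.  58.  -1.   4.]
292 [ 2.  2. 56. 60. 57. 80. 98. 97. 55. 65.  7. -1.]
297 [  9.   4.  35.  61.  57.  68. 104.  92.  93.  58.  58.  -1.]
302 [  4.   8.  23.  58.  55.  56.  95.  97. 104.  62.  58.  10.]
307 [ 2.  4. -2. 47. 57. 53. 60. 93. 57. 52. 59.  5.]
312 [-0.  6.  8. 37. 51.  7.  4.  1.  6.  1.  2.  8.]

[... 196 characters left out ...]
5, 128), (228, 2, 193), (230, 5, 204), (232, 4, 195), (234, -1, 124), (236, 63, 89), (238, 0, 169), (240, 10, 170), (242, 1, 115)]
278 [(208, 92, 149), (210, 95, 161), (212, 85, 146), (214, 77, 136), (216, 72, 190), (218, 71, 119), (220, 21, 90), (222, 2, 105), (224, 0, 107), (226, -7, 155), (228, 10, 194), (230, 0, 197), (232, 1, 176), (234, 62, 96), (236, 69, 114), (238, 2, 181), (240, -1, 134), (242, 0, 131)]
295 [(208, 92, 155), (210, 93, 159), (212, 90, 130), (214, 72, 183), (216, 78, 186), (218, 47, 94), (220, 3, 100), (222, 4, 108), (224, -1, 139), (226, -1, 193), (228, 3, 202), (230, 4, 199), (232, 1, 156), (234, 65, 83), (236, 66, 155), (238, -3, 191), (240, 6, 131), (242, -5, 163)]
```

View pics/c1.png

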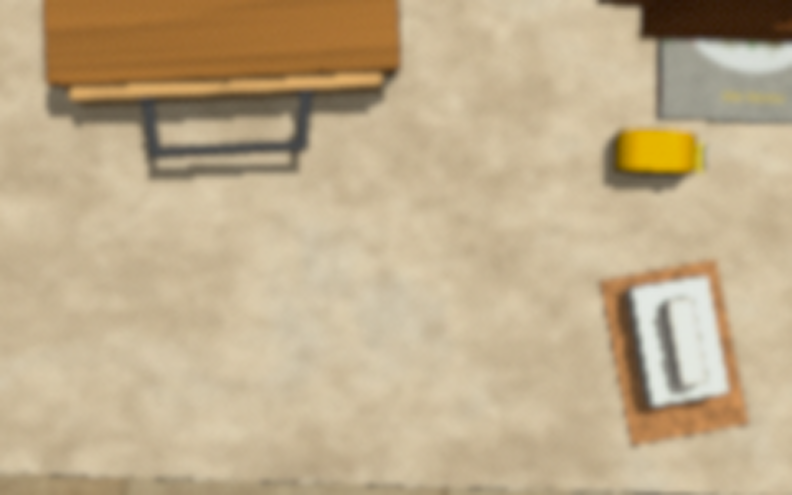

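```bash
cat >> h.py <<'E'
from scipy.spatial.transform import Rotation as Ro
def rel(x,y,z,yaw):   # grasp-point target -> mm shift, turn
    s=telemetry.observe(); p=np.array(s["tool_pos"]); r=np.array(s["tool_rot"])
    D=Ro.from_euler("xyz",r).as_matrix().T@(np.array([x,y,z+.159])-p)*1000
    w=-((yaw-r[2]+np.pi)%(2*np.pi)-np.pi)
    print("shift",np.round(D,1),"turn",round(w,3),"min rows",int(max(np.ceil(np.linalg.norm(D)/41.7),np.ceil(abs(w)/.125))))
def onplane(uv,zz,K,R,t):
    C=-R.T@t; r=(np.c_[uv,np.ones(len(uv))]@np.linalg.inv(K).T)@R; return C+r*((zz-C[2])/r[:,2])[:,None]
CH=np.array([.7502,.0604]); PSI=.080
def chest(x,y): c,s=np.cos(PSI),np.sin(PSI); return CH+np.array([c*x-s*y,s*x+c*y])
E
python3 - <<'E'
from h import *
z=np.load("top0.npz"); p,d,K,R,t=[z[k] for k in "pdKRt"]
g=p.astype(int).max(2)
for u in range(258,300,6):
    seg=g[230:240,u]; w=np.clip(150-seg,0,None); v=(w*np.arange(230,240)).sum()/w.sum()
    P=onplane([[u,v]],.066,K,R,t)[0]; c,s=np.cos(PSI),np.sin(PSI); q=P[:2]-CH; print(u,round(v,1),np.round(P,4),np.round([c*q[0]+s*q[1],-s*q[0]+c*q[1]],4))
E
```

```text
258 235.2 [0.5856 0.1042 0.066 ] [-0.1606  0.0568]
264 235.5 [0.5854 0.0881 0.066 ] [-0.1621  0.0408]
270 235.2 [0.5866 0.072  0.066 ] [-0.1621  0.0247]
276 235.0 [0.5877 0.056  0.066 ] [-0.1623  0.0086]
282 234.5 [0.5895 0.0399 0.066 ] [-0.1618 -0.0076]
288 234.1 [0.591  0.0239 0.066 ] [-0.1616 -0.0237]
294 234.0 [0.5917 0.0078 0.066 ] [-0.1622 -0.0397]
```

```bash
python3 - <<'E'
from h import *
q=chest(-.162,0); print(q); rel(q[0],q[1],.16,PSI+np.pi/2)
E
```

```text
[0.58871812 0.04745382]
shift [ 572.9 -381.3   85.7] turn -1.325 min rows 17
```

```bash
python3 -m crank '[[-0.13,20,-14,0,-0.05],[-0.13,50,-34,0,-0.15],[-0.13,85,-57,0,-0.26],[-0.13,119,-80,0,-0.37],[-0.13,153,-102,0,-0.48],[-0.13,187,-125,0,-0.59],[-0.13,221,-148,0,-0.7],[-0.13,255,-170,0,-0.81],[-0.13,289,-193,0,-0.92],[-0.13,323,-215,0,-1.03],[-0.13,350,-233,0,-1.14],[-0.13,360,-240,0,-1.15]]'
python3 - <<'E'
from h import *
rel(.5887,.0475,.16,PSI+np.pi/2)
E
```

```text
time: 1.1
tool_pos: [0.4339, -0.1516, 0.4045]
tool_rot: [3.141, -0.001, 1.485]
contact_force: [0.6, -0.5, 0.2]
opening: 0.0398
grip_force: 0.0
shift [211.5 137.1  85.8] turn -0.166 min rows 7
```

```bash
python3 -m crank '[[-0.13,20,13,8,-0.04],[-0.13,50,32,20,-0.1],[-0.13,84,54,34,-0.166],[-0.13,118,76,47,-0.166],[-0.13,150,97,60,-0.166],[-0.13,180,117,74,-0.166],[-0.13,202,131,83,-0.166],[-0.13,211.5,137,86,-0.166],[-0.13,211.5,137,86,-0.166],[-0.13,211.5,137,86,-0.166]]'
python3 - <<'E'
from h import *
rel(.5887,.0475,.06,PSI+np.pi/2)
p,d,K,R,t=grab("wrist"); cv2.imwrite("pics/w1.png",p[...,::-1])
for n in (-1,1): print(proj([[*chest(-.162,.06*n),.068]],K,R,t))
E
```

```text
time: 1.93
tool_pos: [0.5885, 0.0426, 0.3184]
tool_rot: [-3.14, 0.0, 1.643]
contact_force: [-0.7, 0.2, 0.0]
opening: 0.04
grip_force: 0.0
shift [ 4.9  0.7 99.4] turn -0.008 min rows 3
[[324.01443175 324.80236605]]
[[322.78631865 159.23516412]]
```

View pics/w1.png

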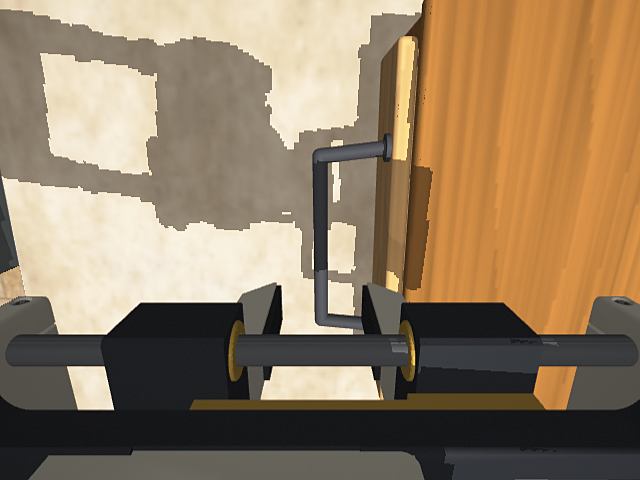

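```bash
python3 -m crank '[[-0.13,5,0.7,20,-0.008],[-0.13,5,0.7,55,-0.008],[-0.13,5,0.7,85,-0.008],[-0.13,5,0.7,99,-0.008],[-0.13,5,0.7,99,-0.008],[-1,5,0.7,99,-0.008],[-1,5,0.7,99,-0.008],[-1,5,0.7,99,-0.008],[-1,5,0.7,99,-0.008]]' 30
python3 -m crank '[[-1,0,-6,0,0],[-1,0,-18,0,0],[-1,0,-33,0,0],[-1,0,-48,0,0],[-1,0,-63,0,0],[-1,0,-78,0,0],[-1,0,-93,0,0],[-1,0,-106,0,0],[-1,0,-116,0,0],[-1,0,-124,0,0],[-1,0,-130,0,0],[-1,0,-130,0,0]]'
```

```text
time: 2.73
tool_pos: [0.5895, 0.0475, 0.2214]
tool_rot: [3.139, 0.001, 1.65]
contact_force: [0.4, 0.0, -0.1]
opening: 0.0179
grip_force: 0.0
time: 3.73
tool_pos: [0.4589, 0.0374, 0.221]
tool_rot: [3.14, 0.001, 1.65]
contact_force: [-2.4, -1.5, 10.7]
opening: 0.0088
grip_force: 30.0
```

Pulled ~130 mm; creep further until the stop is felt.

```bash
python3 -m crank '[[-1,0,-4,0,0],[-1,0,-8,0,0],[-1,0,-8,0,0]]'; python3 -m crank '[[-1,0,-4,0,0],[-1,0,-6,0,0],[-1,0,-6,0,0]]'; python3 -m crank '[[-1,0,-4,0,0],[-1,0,-6,0,0],[-1,0,-6,0,0]]'
```

```text
time: 3.98
tool_pos: [0.4526, 0.0369, 0.221]
tool_rot: [3.135, 0.001, 1.65]
contact_force: [5.1, 0.4, 3.9]
opening: 0.009
grip_force: 30.0
time: 4.23
tool_pos: [0.4505, 0.0367, 0.2211]
tool_rot: [3.123, 0.001, 1.648]
contact_force: [25.6, 7.7, -15.2]
opening: 0.0086
grip_force: 30.0
time: 4.48
tool_pos: [0.4484, 0.0365, 0.2213]
tool_rot: [3.11, 0.002, 1.648]
contact_force: [44.8, 13.4, -36.1]
opening: 0.0089
grip_force: 30.0
```

```bash
python3 -m crank '[[-1,0,6,0,0],[-1,0,12,0,0],[-1,0,12,0,0],[-0.2,0,12,0,0],[-0.13,0,12,0,0],[-0.13,0,12,0,0],[-0.13,0,12,-20,0],[-0.13,0,12,-50,0],[-0.13,0,12,-85,0],[-0.13,0,12,-110,0],[-0.13,0,12,-120,0]]'
python3 - <<'E'
from h import *
rel(.444,-.3213,.18,.21+np.pi)
E
```

```text
time: 5.4
tool_pos: [0.4517, 0.0369, 0.343]
tool_rot: [3.137, 0.001, 1.65]
contact_force: [0.5, 0.2, 0.0]
opening: 0.0402
grip_force: 0.0
shift [-356.5  -36.     4.1] turn -1.702 min rows 14
```

```bash
python3 -m crank '[[0.2,-12,-1,0,-0.08],[0.2,-38,-4,0,-0.2],[0.2,-68,-7,0,-0.32],[0.2,-98,-10,0,-0.44],[0.2,-128,-13,0,-0.56],[0.2,-158,-16,0,-0.68],[0.2,-188,-19,0,-0.8],[0.2,-218,-22,0,-0.92],[0.2,-248,-25,0,-1.04],[0.2,-278,-28,0,-1.16],[0.2,-300,-30,0,-1.28],[0.2,-315,-32,0,-1.4]]'
python3 - <<'E'
from h import *
rel(.444,-.3213,.18,.21+np.pi)
E
```

```text
time: 6.4
tool_pos: [0.4439, -0.2817, 0.3392]
tool_rot: [3.141, -0.001, 3.054]
contact_force: [0.4, 0.3, 0.1]
opening: 0.0554
grip_force: 0.0
shift [ -3.6 -39.5   0.2] turn -0.298 min rows 3
```

```bash
python3 -m crank '[[0.2,-1,-12,0,-0.1],[0.2,-2,-26,0,-0.2],[0.2,-3.5,-36,0,-0.298],[0.2,-3.5,-39.5,0,-0.298],[0.2,-3.5,-39.5,0,-0.298]]'
python3 - <<'E'
from h import *
rel(.444,-.3213,.081,.21+np.pi)
p,d,K,R,t=grab("wrist"); cv2.imwrite("pics/w2.png",p[...,::-1])
c,s=np.cos(.21),np.sin(.21)
print(proj([[.444+a*c-b*s,-.3213+a*s+b*c,.098] for a in(-.035,.035) for b in (-.011,.011)],K,R,t).round(1), (-R.T@t).round(3))
E
```

```text
time: 6.82
tool_pos: [0.444, -0.3197, 0.3392]
tool_rot: [3.141, -0.001, -2.939]
contact_force: [-0.2, 1.0, 0.3]
opening: 0.0546
grip_force: 0.0
shift [ 0.2 -1.7 99.2] turn -0.008 min rows 3
[[300.6 208.3]
 [334.9 208. ]
 [303.2 306.6]
 [334.6 306.3]] [ 0.364 -0.336  0.318]
```

View pics/w2.png

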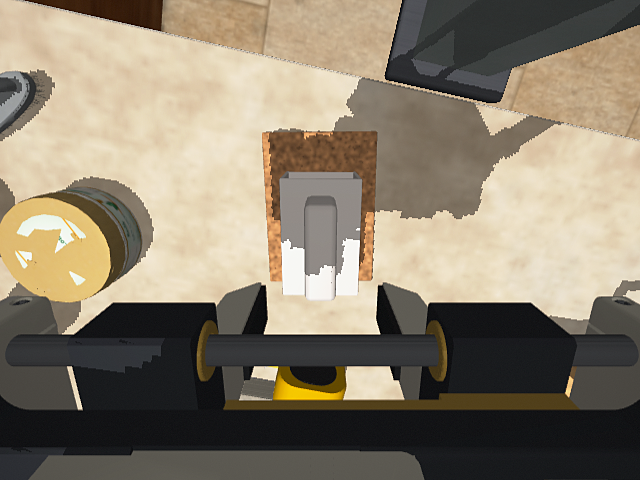

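```bash
python3 -m crank '[[0.2,3,0,20,-0.008],[0.2,4,0,55,-0.008],[0.2,4,0,85,-0.008],[0.2,4,0,98.5,-0.008],[0.2,4,0,98.5,-0.008],[-1,4,0,98.5,-0.008],[-1,4,0,98.5,-0.008],[-1,4,0,98.5,-0.008],[-1,4,0,98.5,-0.008],[-1,4,0,98.5,-0.008]]' 20
python3 -m crank '[[-1,0,0,-5,0],[-1,0,0,-15,0],[-1,0,0,-30,0],[-1,0,0,-50,0],[-1,0,0,-75,0],[-1,0,0,-92,0],[-1,0,0,-100,0],[-1,0,0,-100,0]]'
python3 - <<'E'
from h import *
p,d,K,R,t=grab("wrist"); cv2.imwrite("pics/w3.png",p[...,::-1])
for n in (0,1): print(proj([[0,0,0]],K,R,t)) if 0 else None
q=chest(-.171,.081); rel(q[0],q[1],.190,PSI+np.pi); print(q)
E
```

```text
time: 7.7
tool_pos: [0.4406, -0.3202, 0.2421]
tool_rot: [-3.14, 0.001, -2.928]
contact_force: [-0.6, -0.9, -0.1]
opening: 0.026
grip_force: 0.0
time: 8.37
tool_pos: [0.4406, -0.3203, 0.3435]
tool_rot: [-3.138, 0.002, -2.927]
contact_force: [-0.0, -0.8, -3.1]
opening: 0.0222
grip_force: 20.0
shift [-225.   409.    -7.5] turn 0.134 min rows 12
[0.57327382 0.12747553]
```

View pics/w3.png

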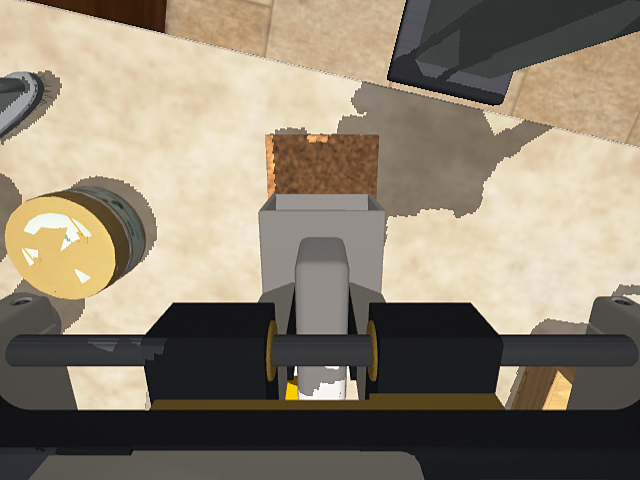

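```bash
python3 - <<'E'
from h import *
s=telemetry.observe(); p=np.array(s["tool_pos"]); M=Ro.from_euler("xyz",s["tool_rot"]).as_matrix()
c=vision.get_calibration("wrist"); K=np.array(c["camera_matrix"]);R=cv2.Rodrigues(np.array(c["rvec"],float))[0];t=np.array(c["tvec"],float).ravel()
for dl in (-6,-3,0,3,6): print(dl,[proj([p+M@(np.array(v)/1000)],K,R,t)[0].round(0) for v in ((35+dl,0,159-14),(47.5+dl,-31,159+25),(47.5+dl,31,159+25))])
q=chest(-.147,.081); rel(q[0],q[1],.195,PSI+np.pi); print(q)
E
```

```text
-6 [array([321., 275.]), array([256., 220.]), array([386., 220.])]
-3 [array([321., 268.]), array([256., 214.]), array([386., 213.])]
0 [array([321., 261.]), array([255., 207.]), array([386., 207.])]
3 [array([321., 253.]), array([255., 201.]), array([387., 201.])]
6 [array([321., 246.]), array([255., 195.]), array([387., 195.])]
shift [-248.8  405.8  -12.5] turn 0.134 min rows 12
[0.59719706 0.12939348]
```

```bash
python3 -m crank '[[-1,-2.5,4,0,0],[-1,-8,13,-1,0],[-1,-16,26,-1,0],[-1,-26,43,-2,0],[-1,-39,64,-3,0],[-1,-55,89,-4,0],[-1,-73,119,-5,0],[-1,-92,149,-6,0],[-1,-110,179,-7,0],[-1,-128,209,-8,0],[-1,-146,239,-9,0],[-1,-165,269,-10,0]]'
python3 -m crank '[[-1,-16,26,0,0.02],[-1,-31.5,51,0,0.04],[-1,-44.5,73,0,0.06],[-1,-55,90,0,0.08],[-1,-65.5,107,0,0.1],[-1,-73,120,0,0.12],[-1,-79,128,0,0.134],[-1,-82,133,0,0.134],[-1,-84,137,0,0.134],[-1,-84,137,0,0.134]]'
python3 - <<'E'
from h import *
p,d,K,R,t=grab("wrist"); cv2.imwrite("pics/w4.png",p[...,::-1])
q=chest(-.147,.081); rel(q[0],q[1],.195,PSI+np.pi)
for a,b,z in((-.109,.03,.09),(-.109,.13,.09),(-.254,.04,.075),(-.239,.1215,.052)): print(proj([[*chest(a,b),z]],K,R,t).round(0))
p,d,K,R,t=grab("top"); np.savez("top1.npz",p=p,d=d,K=K,R=R,t=t); W=world(d,K,R,t)
im=cv2.resize(p[110:340,190:330],None,fx=2.6,fy=2.6,interpolation=cv2.INTER_CUBIC)
im2=cv2.resize(cv2.imread("pics/w4.png")[...,::-1],(436,327)); o=np.zeros((598,800,3),np.uint8); o[:im.shape[0],:364]=im; o[:327,364:]=im2; cv2.imwrite("pics/m4.png",o[...,::-1])
for n,pt in(("bayL",(-.154,.081,.018)),("panel top",(-.247,0,.075)),("bar",(-.299,0,.068)),("edge",(-.109,-.1,.09))): print(n,proj([[*chest(*pt[:2]),pt[2]]],K,R,t).round(1))
E
```

```text
time: 9.42
tool_pos: [0.5443, -0.0195, 0.3501]
tool_rot: [3.14, -0.002, -2.927]
contact_force: [-0.0, -0.8, -3.0]
opening: 0.0218
grip_force: 20.0
time: 10.25
tool_pos: [0.5972, 0.1305, 0.3504]
tool_rot: [3.141, -0.002, -3.06]
contact_force: [0.5, 0.3, -2.9]
opening: 0.022
grip_force: 20.0
shift [ 0.  -0.4 -3.4] turn 0.001 min rows 1
[[252. 299.]]
[[385. 299.]]
[[259.  93.]]
[[374. 118.]]
bayL [[251.4 234.6]]
panel top [[280.2 266.3]]
bar [[281.3 286. ]]
edge [[315.3 212.1]]
```

View pics/m4.png

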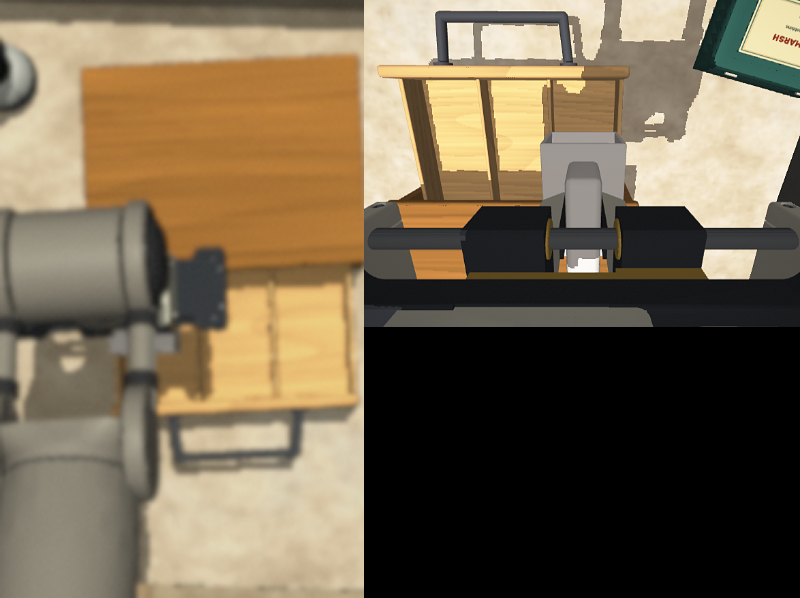

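```bash
cat >> h.py <<'E'
def tilt(save=None):
    s=telemetry.observe(); c0=vision.get_calibration("wrist"); p,d,K,R,t=grab("wrist"); W=world(d,K,R,t)
    if save: cv2.imwrite(save,p[...,::-1])
    M=Ro.from_euler("xyz",s["tool_rot"]).as_matrix(); L=((W-np.array(s["tool_pos"]))@M-[0,0,.159])*1000
    # rib top / roof points in tool frame; side strips of the roof beside the rib, grey-white pixels
    sat=p.max(2).astype(int)-p.min(2)
    m=(d>0)&(sat<30)&(abs(L[...,1])>14)&(abs(L[...,1])<29)&(L[...,0]>12)&(L[...,0]<60)&(L[...,2]>-5)&(L[...,2]<75)&(d<.5)
    Q=L[m]
    for _ in range(4):
        A=np.c_[Q[:,:2],np.ones(len(Q))]; k=np.linalg.lstsq(A,Q[:,2],rcond=None)[0]; r=Q[:,2]-A@k; Q=Q[abs(r)<max(2.5,1.5*np.median(abs(r)))]
    print("tilt deg",np.degrees(np.arctan(k[0])).round(1),"side",np.degrees(np.arctan(k[1])).round(1),"roof at pivot z",k[2].round(1),len(Q))
E
python3 -c "
from h import *
tilt()"
python3 -m crank '[[-1,0,0,5,0],[-1,0,0,12,0],[-1,0,0,18,0],[-1,0,0,20,0],[-1,2,0,22,0],[-1,5,0,25,0],[-1,9,0,27.5,0],[-1,13,0,30,0],[-1,13,0,30,0]]'
python3 -c "
from h import *
tilt()"
```

```text
tilt deg 1.0 side 0.0 roof at pivot z 27.1 2743
time: 11.15
tool_pos: [0.584, 0.1283, 0.3215]
tool_rot: [-3.141, 0.001, -3.061]
contact_force: [-0.9, -0.9, 3.4]
opening: 0.0222
grip_force: 20.0
tilt deg 9.4 side 0.1 roof at pivot z 27.2 3286
```

```bash
python3 -m crank '[[-1,3,0,2.5,0],[-1,6,0,5,0],[-1,9,0,8,0],[-1,12,0,11,0],[-1,12,0,11,0],[-1,12,0,11,0]]'
python3 -c "
from h import *
tilt('pics/w5.png')"
```

```text
time: 11.7
tool_pos: [0.5721, 0.1275, 0.3095]
tool_rot: [-3.141, -0.002, -3.061]
contact_force: [-3.9, -2.0, 1.2]
opening: 0.022
grip_force: 20.0
tilt deg 20.4 side 0.1 roof at pivot z 27.9 2544
```

View pics/w5.png

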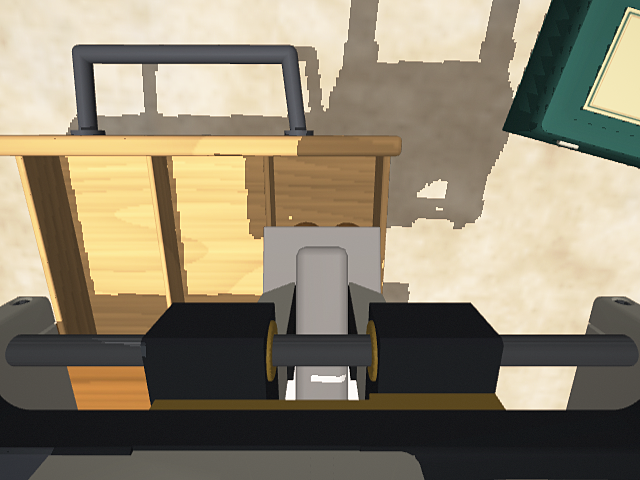

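```bash
python3 -m crank '[[-1,0,0,0,0],[-1,0,0,0,0],[-1,0,0,0,0],[-1,0,0,0,0],[-1,0,0,0,0],[-1,0,0,0,0]]'
python3 -c "
from h import *
tilt('pics/w6.png')
p=cv2.imread('pics/w6.png'); cv2.imwrite('pics/w6.png',p[60:330])"
```

```text
time: 12.25
tool_pos: [0.5727, 0.1277, 0.31]
tool_rot: [3.141, 0.0, -3.061]
contact_force: [-1.4, 0.8, -3.3]
opening: 0.022
grip_force: 20.0
tilt deg 20.6 side 0.0 roof at pivot z 27.7 2540
```

View pics/w6.png

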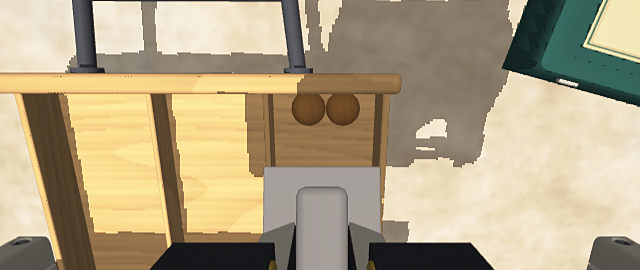

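```bash
python3 -m crank '[[-1,0,0,-4,0],[-1,0,-3,-10,0],[-1,0,-9,-16,0],[-1,0,-18,-18,0],[-1,0,-30,-18,0],[-1,0,-43,-18,0],[-1,0,-56,-18,0],[-1,0,-67,-18,0],[-1,0,-75,-18,0],[-1,0,-80,-16,0],[-1,0,-81,-10,0],[-1,0,-81,-4,0]]'
python3 -m crank '[[-1,0,0,3,0],[-1,0,0,4,0],[-1,0,0,4,0]]'
python3 -c "
from h import *
tilt(); q=chest(-.109-.0627,0); rel(*q,.151,PSI+np.pi)"
```

```text
time: 13.3
tool_pos: [0.579, 0.0465, 0.3137]
tool_rot: [3.141, 0.0, -3.062]
contact_force: [0.0, 1.1, -3.2]
opening: 0.0218
grip_force: 20.0
time: 13.55
tool_pos: [0.5788, 0.0473, 0.3098]
tool_rot: [3.142, -0.001, -3.061]
contact_force: [-0.7, -0.2, -3.2]
opening: 0.0221
grip_force: 20.0
tilt deg 20.8 side 0.0 roof at pivot z 27.8 2538
shift [-0.  -0.6  0. ] turn 0.001 min rows 1
```

```bash
python3 -m crank '[[-1,2.5,0,2.5,0],[-1,5,0,5.5,0],[-1,7.5,0,9,0],[-1,10,0,12,0],[-1,11.5,0,15,0],[-1,11.5,0,15,0],[-1,11.5,0,15,0]]'
python3 -c "
from h import *
tilt()"
```

```text
time: 14.18
tool_pos: [0.567, 0.0459, 0.2947]
tool_rot: [3.141, -0.002, -3.061]
contact_force: [-2.9, 0.3, -0.2]
opening: 0.022
grip_force: 20.0
tilt deg 32.5 side -0.0 roof at pivot z 30.4 1492
```

```bash
cat >> h.py <<'E'
def balls(n="wrist",xo=-.154):
    p,d,K,R,t=grab(n); W=world(d,K,R,t); v=W[...,:2]-CH; c,s=np.cos(PSI),np.sin(PSI)
    X=c*v[...,0]+s*v[...,1]-xo; Y=-s*v[...,0]+c*v[...,1]; Z=W[...,2]
    f=np.asarray(p,float)+1; r=f[...,0]/f[...,2]
    m=(d>0)&(abs(X)<.083)&(abs(Y)<.121)&(Z>.027)&(Z<.055)&(abs(abs(Y)-.0405)>.006)
    m=cv2.morphologyEx(m.astype(np.uint8),cv2.MORPH_OPEN,np.ones((5,5)))
    k,l,st,ce=cv2.connectedComponentsWithStats(m)
    for i in range(1,k):
        if st[i,4]>60:
            q=l==i; print(n,"px",ce[i].round(),"area",st[i,4],"bay xy mm",(X[q].mean()*1000).round(),(Y[q].mean()*1000).round(),"zmax",(np.percentile(Z[q],95)*1000).round(),"rgb",p[q].mean(0).round())
    cv2.imwrite("pics/last.png",p[...,::-1])
E
python3 -m crank '[[-1,0,0,0,0],[-1,0,0,0,0],[-1,0,0,0,0],[-1,0,0,0,0],[-1,0,0,0,0],[-1,0,0,0,0]]' >/dev/null
python3 -c "
from h import *
tilt();balls()"
```

```text
tilt deg 33.0 side 0.1 roof at pivot z 30.2 1437
wrist px [151. 244.] area 2728 bay xy mm -36.0 -118.0 zmax 51.0 rgb [117.  95.  62.]
wrist px [301. 189.] area 840 bay xy mm -74.0 -13.0 zmax 41.0 rgb [99. 67. 34.]
wrist px [338. 190.] area 800 bay xy mm -74.0 11.0 zmax 41.0 rgb [100.  67.  35.]
wrist px [442. 189.] area 1757 bay xy mm -74.0 82.0 zmax 41.0 rgb [99. 67. 34.]
```

```bash
python3 -m crank '[[-1,0,0,-5,0],[-1,0,0,-13,0],[-1,0,-4,-20,0],[-1,0,-12,-22,0],[-1,0,-24,-22,0],[-1,0,-38,-22,0],[-1,0,-52,-22,0],[-1,0,-65,-22,0],[-1,0,-74,-22,0],[-1,0,-79,-20,0],[-1,0,-81,-13,0],[-1,0,-81,-5,0]]'
python3 -m crank '[[-1,0,0,4,0],[-1,0,0,5,0],[-1,0,0,5,0]]'
python3 -c "
from h import *
tilt(); q=chest(-.109-.0749,-.081); rel(*q,.1356,PSI+np.pi)"
```

```text
time: 15.83
tool_pos: [0.5741, -0.0354, 0.2998]
tool_rot: [-3.141, 0.001, -3.062]
contact_force: [0.1, -0.6, -3.4]
opening: 0.0217
grip_force: 20.0
time: 16.08
tool_pos: [0.5737, -0.0343, 0.2946]
tool_rot: [3.141, -0.002, -3.061]
contact_force: [-0.5, -0.8, -1.1]
opening: 0.022
grip_force: 20.0
tilt deg 33.7 side -0.0 roof at pivot z 30.3 1412
shift [ 0.7 -0.7  0.3] turn 0.001 min rows 1
```

```bash
python3 -m crank '[[-1,2,-0.5,3,0],[-1,4,-0.5,6,0],[-1,6,-0.5,10,0],[-1,7.5,-0.5,13.5,0],[-1,8.5,-0.5,17,0],[-1,8.5,-0.5,17,0],[-1,8.5,-0.5,17,0],[-1,8.5,-0.5,17,0],[-1,8.5,-0.5,17,0],[-1,8.5,-0.5,17,0],[-1,8.5,-0.5,17,0],[-1,8.5,-0.5,17,0]]'
python3 -c "
from h import *
tilt();balls()"
```

```text
time: 17.13
tool_pos: [0.5655, -0.036, 0.278]
tool_rot: [3.142, -0.001, -3.061]
contact_force: [-3.7, 0.0, -2.3]
opening: 0.0219
grip_force: 20.0
tilt deg 51.5 side 0.0 roof at pivot z 31.6 252
wrist px [262. 237.] area 886 bay xy mm -56.0 -119.0 zmax 51.0 rgb [122.  96.  63.]
wrist px [298. 207.] area 844 bay xy mm -74.0 -96.0 zmax 41.0 rgb [100.  68.  35.]
wrist px [336. 207.] area 811 bay xy mm -74.0 -72.0 zmax 41.0 rgb [101.  69.  35.]
wrist px [442. 208.] area 1745 bay xy mm -74.0 -4.0 zmax 41.0 rgb [99. 67. 35.]
wrist px [573. 208.] area 1863 bay xy mm -73.0 80.0 zmax 41.0 rgb [171. 115.  57.]
wrist px [534. 401.] area 902 bay xy mm 80.0 84.0 zmax 41.0 rgb [101.  78.  51.]
```

```bash
python3 -m crank '[[-1,0,0,-8,0],[-1,0,0,-25,0],[-1,0,0,-50,0],[-1,0,0,-75,0],[-1,0,0,-95,0],[-1,0,0,-102,0],[-1,0,0,-102,0],[-1,0,0,-102,0]]' 40
python3 -c "
from h import *
balls(); rel(.4406,-.3203,.19,-2.927)"
```

```text
time: 17.9
tool_pos: [0.5655, -0.036, 0.3799]
tool_rot: [-3.141, 0.0, -3.061]
contact_force: [0.4, -0.3, -2.1]
opening: 0.0217
grip_force: 40.0
wrist px [318. 184.] area 944 bay xy mm -74.0 -84.0 zmax 41.0 rgb [99. 67. 34.]
wrist px [406. 184.] area 976 bay xy mm -74.0 -3.0 zmax 41.0 rgb [107.  72.  37.]
wrist px [498. 184.] area 1005 bay xy mm -74.0 80.0 zmax 41.0 rgb [167. 112.  55.]
wrist px [280. 194.] area 234 bay xy mm -66.0 -119.0 zmax 51.0 rgb [117.  90.  59.]
wrist px [281. 233.] area 226 bay xy mm -30.0 -119.0 zmax 51.0 rgb [161. 136.  89.]
shift [ 147.1 -273.4   30.1] turn -0.134 min rows 8
```

```bash
python3 -m crank '[[-1,6,-11,0,0],[-1,18,-33,0,-0.02],[-1,33,-62,0,-0.05],[-1,50,-93,0,-0.08],[-1,67,-125,3,-0.11],[-1,84,-157,8,-0.134],[-1,101,-188,13,-0.134],[-1,117,-217,18,-0.134],[-1,132,-245,23,-0.134],[-1,142,-263,28,-0.134],[-1,147,-273,30,-0.134],[-1,147,-273,30,-0.134]]'
python3 -m crank '[[-1,0,0,5,0],[-1,0,0,20,0],[-1,0,0,45,0],[-1,0,0,68,0],[-1,0,0,80,0],[-1,0,0,85,0],[-1,0,0,85,0]]'
python3 -c "
from h import *
tilt(); rel(.4406,-.3203,.083,-2.927)"
```

```text
time: 18.95
tool_pos: [0.4396, -0.322, 0.3486]
tool_rot: [3.14, -0.002, -2.931]
contact_force: [-0.2, 0.5, -2.7]
opening: 0.0219
grip_force: 40.0
time: 19.53
tool_pos: [0.4413, -0.3186, 0.264]
tool_rot: [3.139, -0.001, -2.926]
contact_force: [-0.1, -0.4, -2.3]
opening: 0.0219
grip_force: 40.0
tilt deg 52.1 side -0.0 roof at pivot z 31.2 237
shift [ 1.1 -1.  23.1] turn 0.001 min rows 1
```

Pivot is ~15 mm above the touching height; let gravity swing it with a light grip.

```bash
python3 -m crank '[[-1,0,0,1,0],[-1,0,0,2,0],[-1,0,0,2,0],[-1,0,0,2,0]]' 5
python3 -c "
from h import *
tilt()"
python3 -m crank '[[-1,0,0,0,0],[-1,0,0,0,0],[-1,0,0,0,0],[-1,0,0,0,0]]' 3
python3 -c "
from h import *
tilt()"
```

```text
time: 19.92
tool_pos: [0.441, -0.32, 0.2638]
tool_rot: [-3.141, 0.001, -2.927]
contact_force: [0.0, -0.5, -2.3]
opening: 0.0219
grip_force: 5.0
tilt deg 46.6 side -0.0 roof at pivot z 34.1 263
time: 20.3
tool_pos: [0.4408, -0.32, 0.2634]
tool_rot: [-3.141, -0.0, -2.927]
contact_force: [-0.3, -0.7, -0.4]
opening: 0.0217
grip_force: 3.0
tilt deg -6.7 side 0.0 roof at pivot z 34.7 2314
```

```bash
python3 -m crank '[[-1,0,0,0,0],[-1,0,0,0,0],[-1,0,0,0,0]]' 6
python3 -c "
from h import *
tilt()"
```

```text
time: 20.6
tool_pos: [0.4409, -0.32, 0.2634]
tool_rot: [-3.141, -0.0, -2.927]
contact_force: [-0.9, 0.4, -0.5]
opening: 0.0224
grip_force: 6.0
tilt deg -7.9 side 0.1 roof at pivot z 35.2 2341
```

```bash
python3 -m crank '[[-1,0,0,2,0],[-1,0,0,4,0],[-1,0,0,6,0],[-1,0,0,8,0],[-1,0,0,8,0]]'
python3 -c "
from h import *
tilt()"
python3 -m crank '[[-1,0,0,2,0],[-1,0,0,4,0],[-1,0,0,5,0],[-1,0,0,5,0]]'
python3 -c "
from h import *
tilt()"
```

```text
time: 21.07
tool_pos: [0.4409, -0.32, 0.2557]
tool_rot: [-3.141, 0.0, -2.927]
contact_force: [-1.9, 0.7, 3.4]
opening: 0.0219
grip_force: 6.0
tilt deg -11.9 side -0.1 roof at pivot z 32.4 3110
time: 21.45
tool_pos: [0.4409, -0.32, 0.2507]
tool_rot: [-3.141, 0.0, -2.927]
contact_force: [-3.2, 0.8, 5.3]
opening: 0.0221
grip_force: 6.0
tilt deg -10.4 side -0.0 roof at pivot z 28.8 4098
```

```bash
python3 - <<'E'
from h import *
p,d,K,R,t=grab("wrist"); q,dd,K2,R2,t2=grab("scene")
uv=proj([[.44,-.32,.06]],K2,R2,t2)[0].astype(int); print(uv)
a=cv2.resize(p,(440,330)); c=cv2.resize(q[uv[1]-45:uv[1]+45,uv[0]-45:uv[0]+45],(360,360),interpolation=cv2.INTER_CUBIC)
o=np.zeros((360,800,3),np.uint8); o[:330,:440]=a; o[:,440:]=c; cv2.imwrite("pics/m7.png",o[...,::-1])
E
```

```text
[339 319]
```

View pics/m7.png

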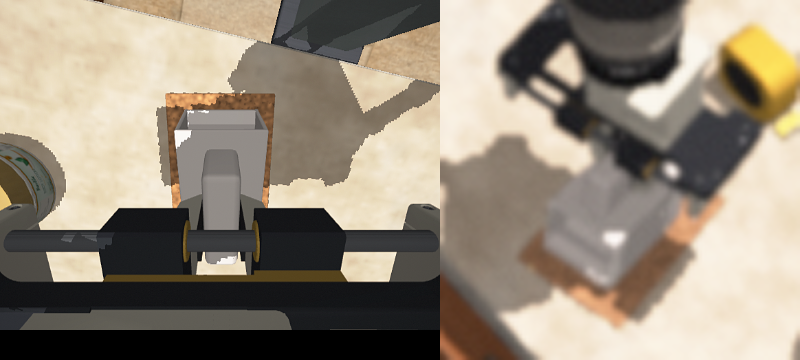

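```bash
python3 -m crank '[[-1,0,0,2,0],[-1,0,0,4,0],[-1,0,0,6,0],[-1,0,0,6,0]]' 4
python3 -c "
from h import *
tilt()"
```

```text
time: 21.93
tool_pos: [0.4409, -0.32, 0.244]
tool_rot: [-3.141, -0.0, -2.927]
contact_force: [-1.9, 0.5, 1.8]
opening: 0.022
grip_force: 4.0
tilt deg -7.6 side 0.0 roof at pivot z 23.9 4499
```

```bash
python3 -m crank '[[-0.45,0,0,0,0],[-0.35,0,0,0,0],[-0.35,0,0,0,0],[-0.1,0,0,-3,0],[0.2,0,0,-8,0],[0.2,0,0,-20,0],[0.2,0,0,-45,0],[0.2,0,0,-75,0],[0.2,0,0,-98,0],[0.2,0,0,-105,0],[0.2,0,0,-105,0]]' 
python3 - <<'E'
from h import *
p,d,K,R,t=grab("wrist"); W=world(d,K,R,t); cv2.imwrite("pics/w8.png",p[...,::-1])
c,s=np.cos(.215),np.sin(.215); v=W[...,:2]-[.4348,-.3232]; X=c*v[...,0]+s*v[...,1]; Y=-s*v[...,0]+c*v[...,1]; Z=W[...,2]
sat=p.max(2).astype(int)-p.min(2)
m=(d>0)&(sat<35)&(Z>.08)&(Z<.13)&(abs(X)<.1)&(abs(Y)<.06); 
r=cv2.minAreaRect(np.c_[X[m],Y[m]].astype(np.float32)*1000); print("rib in mat frame",r,"z",np.percentile(Z[m],[5,50,95]).round(4),m.sum())
for mm,n in((m,"rib"),((d>0)&(sat<35)&(Z>.045)&(Z<.075)&(abs(X)<.08)&(abs(Y)<.05),"roof")):
    A=np.c_[X[mm],Y[mm],np.ones(mm.sum())]; k=np.linalg.lstsq(A,Z[mm],rcond=None)[0]; print(n,np.degrees(k[:2]).round(2),k[2].round(4),mm.sum())
hsv=cv2.cvtColor(p,cv2.COLOR_RGB2HSV); q=(hsv[...,1]>110)&(abs(X)<.09)&(abs(Y)<.07)&(Z<.015)&(d>0); print("mat",np.percentile(X[q],[1,99]),np.percentile(Y[q],[1,99]))
E
```

```text
time: 22.9
tool_pos: [0.4412, -0.3201, 0.3516]
tool_rot: [-3.137, 0.003, -2.927]
contact_force: [0.7, 0.3, -0.7]
opening: 0.0554
grip_force: 0.0
rib in mat frame ((-18.137704849243164, 2.272280693054199), (21.81064796447754, 69.32059478759766), 89.27734375) z [0.093  0.0957 0.0969] 3076
rib [0.77 0.13] 0.0957 3076
roof [-0.19 -0.01] 0.057 6061
mat [-0.07229426  0.06528836] [-0.04840882  0.0501066 ]
```

```bash
python3 -c "
from h import *
q=chest(-.336,0); print(q); rel(*q,.19,PSI+np.pi)"
```

```text
[0.41527463 0.03354866]
shift [-5.010e+01  3.508e+02  3.000e-01] turn 0.134 min rows 9
```

```bash
python3 -m crank '[[0.2,-1,8,0,0],[0,-3,24,0,0.02],[-0.5,-8,52,0,0.05],[-1,-13,88,0,0.08],[-1,-18,124,0,0.11],[-1,-23,160,0,0.134],[-1,-28,196,0,0.134],[-1,-33,232,0,0.134],[-1,-38,268,0,0.134],[-1,-44,304,0,0.134],[-1,-48,333,0,0.134],[-1,-50,346,0,0.134]]'
python3 -m crank '[[-1,0,4.5,0,0],[-1,0,5,10,0],[-1,0,5,35,0],[-1,0,5,70,0],[-1,0,5,105,0],[-1,0,5,122,0],[-1,0,5,127,0],[-1,0,5,127,0]]' 20
python3 - <<'E'
from h import *
q=chest(-.299,0); rel(*q,.063,PSI+np.pi)
balls()
p,d,K,R,t=grab("top"); W=world(d,K,R,t); print(proj([[*chest(-.299,0),.068]],K,R,t)); cv2.imwrite("pics/t9.png",p[...,::-1])
E
```

```text
time: 23.95
tool_pos: [0.4146, 0.032, 0.3477]
tool_rot: [3.14, -0.004, -3.059]
contact_force: [-0.2, -0.3, -0.2]
opening: 0.0006
grip_force: 0.0
time: 24.62
tool_pos: [0.4152, 0.0334, 0.2207]
tool_rot: [3.141, -0.004, -3.062]
contact_force: [-0.6, -0.5, 0.5]
opening: 0.0001
grip_force: 0.0
shift [-37.1   0.2  -1.5] turn -0.0 min rows 1
[[281.29218256 285.99394512]]
```

```bash
python3 -m crank '[[-1,-5,0,0,0],[-1,-12,0,0,0],[-1,-18,0,0,0],[-1,-23,0,0,0],[-1,-28,0,0,0],[-1,-34,0,0,0],[-1,-42,0,0,0],[-1,-51,0,0,0],[-1,-61,0,0,0],[-1,-72,0,0,0],[-1,-84,0,0,0],[-1,-96,0,0,0]]'
python3 -m crank '[[-1,-11,0,0,0],[-1,-21,0,0,0],[-1,-30,0,0,0],[-1,-38,0,0,0],[-1,-45,0,0,0],[-1,-51,0,0,0],[-1,-57,0,0,0],[-1,-62,0,0,0],[-1,-66,0,0,0],[-1,-69,0,0,0],[-1,-71,0,0,0],[-1,-71,0,0,0]]'
```

```text
time: 25.72
tool_pos: [0.5125, 0.0416, 0.2221]
tool_rot: [-3.142, -0.0, -3.061]
contact_force: [-3.2, -0.5, 2.8]
opening: 0.0004
grip_force: 1.4
time: 26.72
tool_pos: [0.5827, 0.0472, 0.2222]
tool_rot: [-3.142, 0.001, -3.061]
contact_force: [-0.2, -0.0, -0.9]
opening: 0.0001
grip_force: 0.0
```

```bash
python3 -m crank '[[-1,-2,0,0,0],[-1,-4,0,0,0],[-1,-4,0,0,0]]';python3 -m crank '[[-1,-2,0,0,0],[-1,-4,0,0,0],[-1,-4,0,0,0]]';python3 -m crank '[[-1,-2,0,0,0],[-1,-4,0,0,0],[-1,-4,0,0,0]]'
```

```text
time: 26.97
tool_pos: [0.5865, 0.0475, 0.2222]
tool_rot: [-3.142, 0.0, -3.061]
contact_force: [-1.3, -1.0, -0.2]
opening: 0.0004
grip_force: 0.3
time: 27.22
tool_pos: [0.5886, 0.0477, 0.2221]
tool_rot: [3.141, -0.007, -3.061]
contact_force: [-13.7, -1.6, 9.2]
opening: 0.0006
grip_force: 6.2
time: 27.47
tool_pos: [0.5902, 0.0478, 0.222]
tool_rot: [3.141, -0.016, -3.061]
contact_force: [-26.8, -4.8, 18.7]
opening: 0.0008
grip_force: 13.2
```

```bash
python3 -m crank '[[-1,5,0,0,0],[-1,15,0,0,0],[-1,30,0,0,0],[-1,40,0,0,0],[-1,45,0,-15,0],[-1,45,0,-45,0],[-1,45,0,-80,0],[-1,45,0,-115,0],[-1,45,0,-140,0],[-1,45,0,-150,0],[-1,45,0,-150,0],[-1,45,0,-150,0]]'
python3 - <<'E'
from h import *
p,d,K,R,t=grab("wrist"); W=world(d,K,R,t); v=W[...,:2]-CH; c,s=np.cos(PSI),np.sin(PSI); X=c*v[...,0]+s*v[...,1]; Y=-s*v[...,0]+c*v[...,1]; Z=W[...,2]
m=(d>0)&(Z>.06)&(Z<.07)&(X<-.135)&(X>-.32)&(abs(Y)<.045); print("bar x",np.percentile(X[m],[5,50,95]).round(4),m.sum())
p,d,K,R,t=grab("top"); W=world(d,K,R,t); Z=W[...,2]; b=np.zeros(d.shape,bool); b[262:330,385:445]=1
c=cv2.findContours((b&(Z>.08)).astype(np.uint8),cv2.RETR_EXTERNAL,cv2.CHAIN_APPROX_NONE)[0]
P=onplane(max(c,key=cv2.contourArea)[:,0].astype(float),.094,K,R,t)[:,:2]*1000; print("rib",cv2.minAreaRect(P.astype(np.float32)))
g=p.astype(int).max(2); print([(x,g[225:242,x].tolist()) for x in (270,)])
E
```

```text
time: 28.47
tool_pos: [0.5493, 0.0445, 0.3715]
tool_rot: [-3.142, -0.0, -3.061]
contact_force: [0.3, 0.5, -1.4]
opening: 0.0002
grip_force: 0.0
bar x [-0.1534 -0.1516 -0.146 ] 536
rib ((419.5434265136719, -325.33477783203125), (69.94623565673828, 23.917688369750977), 11.751547813415527)
[(270, [145, 146, 149, 152, 153, 155, 160, 162, 165, 167, 167, 168, 165, 161, 157, 154, 150])]
```

```bash
python3 -c "
from cell import ticket
print(ticket.hand_in())"
```

```text
the job is handed in; nothing more can be done
None
```

I handed the job in at about 28.5 s. The tray is shut with two balls in each compartment (seen before I closed it), and the shaker stands upright and released on its mat, about 15 mm off the middle; the judge gave no verdict.

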